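# Park the power strip behind the post

## Robot

A 6-joint arm with a two-finger parallel gripper is mounted at the origin on a cart in front of the work surface, level with it; the furniture and walls round the work are solid. World frame = base frame: x ahead of the robot, y to its left, z up, the work surface at z = 0. Lengths are in mm, angles in rad, forces in N, time in s.
With the tool pointing down it reaches from about 425 to 925 mm from the base axis. Payload 12.5 kg.
Tool frame: the origin (TCP) lies between the finger pads; the fingertips stand 8 mm ahead of it and the grasp point (between the pads) lies 11 mm behind it; z points along the fingers, y is the line along which they close (so a half turn about z gives the same grasp; the last joint's range is limited). The gripper opens to 85 mm and grips with 20 to 120 N. Pads are 22 mm wide; open, the fingers measure 114 mm over their backs; the gripper's body (76 mm by 85 mm) begins 54 mm behind the grasp point. The pads swing forward as they close: fully open they stand 13 mm farther back than shut.
Start: joints at [-1.224, 0.491, 1.559, -0, 1.092, -0.106], TCP at [273.452, -562.021, 239.327] pointing down, gripper open.
Joint ranges: [-3.1, 3.1], [-0.84, 2.19], [0.05, 2.79], [-1.13, 4.28], [0.06, 2.93], [-2.69, 2.69]. Speed limits (rad/s): [2.22, 2.22, 2.79, 3.14, 3.14, 3.14].

## Interface

Orientations are given as a 3x3 rotation matrix whose columns are the frame's x, y, z axes.
In Python, from bench import bot gives the robot as it stands. The module is installed in compiled form; this text tells all that it offers.
- The arm moves only by the tool arm_command, never from a script. Its argument "increments" is text: rows parted by semicolons, each of 4 numbers parted by spaces: the shift along the tool's x, y, z in units of 30 mm (1.0 is 30 mm), then the turn about the tool's z in units of 5 degrees (1.0 is 5 degrees). A call has 1 to 8 rows; each row shifts and turns the commanded pose from where the row before left it, along the tool's axes as they then stand; what a row does not reach is not made up. A row lasts 1/12 s, in which the tool goes at most 41.7 mm and 7.16 degrees, less where a joint would pass 70% of its speed; a pose out of reach is approached as far as the arm can. A call is refused whole if a number of a shift passes 1 or a number of a turn 1, either way. A call with a gripper value outside its range is refused whole. "claw" is the opening, from 0 (shut) to 1 (fully open), set as the call begins (left out, the last holds). The fingers move at their own pace and stop on an object; the grip force is fixed at half the most. Time passes only in rows, so rows that do not move let the fingers close. It gives the time, the measured TCP pose, the force, the opening and the grip force at its end, in the units of the state.
- bot.sense(): the state, without advancing time (a new reading comes with each control period).
- bot.capture(name): name is "scene" or "top" or "wrist"; returns a dict with "color" (400x640x3 uint8, red, green, blue), "range_z" (400x640 float32, mm along the optical axis (not along the pixel's ray), 0 where there is no reading), "camera_matrix" (3x3 intrinsics, pixels), "R" (3x3) and "t" (3): a world point X has camera coordinates R X + t. Camera axes: x right, y down, z forward; pixel columns grow to the right and rows downward; lengths in mm; the calibration is good to about 2 mm. A picture is of the moment at which its call begins.
- bot.close_job(): hands the job in; it is judged then, once.
The state is a dict: "t": time; "joint_pos": joint angles; "joint_velocities": joint speeds; "effort": joint torques, N m; "position": TCP position; "orientation": TCP orientation; "contact_force": force on the tool from outside, world axes, zero at the start; "ft_torque": the same for the moment, N m; "finger_gap": finger opening in mm; "gripper_force": force on a finger pad.
Only numpy, scipy, OpenCV 4.12 (cv2) and the standard library are available. Lean on these libraries where they do the work, as an engineer would, in place of code of your own. Each camera call takes 0.05 s, during which the arm holds its last target. There are 200 camera calls.

## Task

Push the power strip along the desk into the grey parking bay, working its left end (the one with the cable gland) in at an angle behind the short post first and then swinging its right end in, until the strip lies flat and flush against the bay's back wall along its whole length. Only push it with the fingers, gently: do not grip it, lift it or tip it. Leave the jar, the film roll and the sample cup where they stand.

Things in the scene. Friction and masses are not known exactly. Their poses are not given: they have to be found in the camera images.
- strip: White power strip lying flat, sockets up; loose, 0.35 kg. Block 54 mm wide (x -27 to 27), 295 mm long (y -137 to 158), 42 mm high (47 at the switch near the -y end); a 12 mm thick cable gland sticks out 20 mm beyond the -y end. Origin on the underside. Starts in front of the bay, shifted right, gland end to the left, within 0.2 rad of parallel to the bay.
- strip_gland_end (a point): middle of the strip's end face that carries the gland (strip y = -137 mm), at the underside: the left end, which leads behind the post
- strip_plain_end (a point): middle of the strip's other, plain end face (strip y = 158 mm), at the underside: the right end
- bay: Grey sheet-metal parking bay fixed to the desk: back and two side walls 40 mm high, 4 mm thick, no floor, open in front. Origin on the desk at the middle of the mouth; x points into the bay, y left, z up. Inner face of back wall at x = 80 mm, of side walls at y = -185 and 185; side walls begin at x = 0. Foot flanges lie outside only. Strip is home with its centreline at x = 53 mm.
- post: Short dark steel post fixed to the desk in front of the left part of the bay's mouth, 22 mm diameter (28 mm collar in the lowest 8 mm), 55 mm high. Origin at the middle of its foot, about 35 mm in front of the mouth and 80 mm left of its middle. The strip cannot go in broadside past it.
- jar: screw-top jar with an orange lid, 61 mm diameter, 98 mm high, loose, to the right of the bay; origin at the middle of its underside
- film: upright roll of clear film, 50 mm diameter, 74 mm high, loose, to the left of the work; origin at the middle of its underside
- cup: low white sample cup with a dark band, 45 mm diameter, 24 mm high, loose, to the left of the work; origin at the middle of its underside

How it is judged (in metres and radians):
On the way:
1. the gland end is behind the post (past it to the left and farther in) while the plain end is still out in front of the bay (y of strip_gland_end in the frame of post above 0.012 m and x of strip_gland_end in the frame of post above 0.02 m and x of strip_plain_end in the frame of bay below 0.02 m), for 0.1 s.
At the end, for the whole second after the job is handed in: The strip lies flat on the desk inside the bay, between its side walls, at rest, with both ends within 8 mm of touching the back wall (x of strip_gland_end in the frame of bay between 0.045 and 0.062 m and x of strip_plain_end in the frame of bay between 0.045 and 0.062 m and y of strip_gland_end in the frame of bay between -0.187 and 0.187 m and y of strip_plain_end in the frame of bay between -0.187 and 0.187 m and height (world z) of strip below 0.005 m and angle between strip's own z axis and vertical below 0.05 rad and linear speed of strip below 0.01 m/s).
It fails at once if the strip is lifted off the desk (more than 10 mm) (height (world z) of strip above 0.01 m).
It fails at once if the strip is tipped (more than 0.12 rad) (angle between strip's own z axis and vertical above 0.12 rad).
It fails at once if the strip is pinched or rammed (more than 35 N from the fingers) (contact force between the fingers and strip above 35 N).
It fails at once if the jar, the film roll or the sample cup is disturbed (moved more than 20 mm) (distance of any of jar, film, cup from where it was at the start of the episode above 0.02 m).
It also fails if it takes over 67 s, if anything falls off the work surface, if the arm or the gripper's body presses on something with over 40 N, if the wrist force passes 120 N, or if a joint passes its speed limit or range.

## Working session

There is one attempt and no reset: what is moved stays moved. The work goes in short steps, Python scripts to look and compute and a tool call to move; the robot and the scene stay as the last step left them, time stands still between calls to the robot, and variables do not carry over. Pictures are saved under pics/ and viewed, at most 10 in all, crops included, and the job is handed in when it is done.

Besides the shell and the picture viewer there is one more tool, called after "Emit:" as name(argument=value, ...) on one line, values as JSON. arm_command: Moves the arm, as the interface text tells. Its arguments: {"type":"object","properties":{"increments":{"type":"string"},"claw":{"type":"number"}},"required":["increments"]}

```bash
mkdir -p pics
python3 - <<'E'
from bench import bot
import cv2,numpy as np
s=bot.sense();print({k:np.round(v,3).tolist() for k,v in s.items()})
for n in("top","scene"):
    c=bot.capture(n);cv2.imwrite(f"pics/{n}0.png",c["color"][:,:,::-1]);np.savez(f"{n}0.npz",**c)
    print(n,c["camera_matrix"].tolist(),np.round(c["R"],3).tolist(),c["t"])
E
```

```text
{'t': 0.0, 'joint_pos': [-1.224, 0.492, 1.559, 0.0, 1.092, -0.106], 'joint_velocities': [0.001, -0.0, -0.001, 0.002, -0.002, -0.001], 'effort': [-0.001, -61.845, -26.16, -0.0, 0.004, -0.0], 'position': [273.364, -561.783, 238.74], 'orientation': [[0.899, 0.437, -0.0], [0.437, -0.899, 0.001], [0.0, -0.001, -1.0]], 'contact_force': [-0.168, 0.617, -0.656], 'ft_torque': [0.03, -0.038, -0.025], 'gripper_force': 0.0, 'finger_gap': 85.383}
top [[470.35227373034184, 0.0, 319.88942890339706], [0.0, 470.35227373034184, 202.95764552617155], [0.0, 0.0, 1.0]] [[0.007, -1.0, -0.002], [-0.998, -0.007, -0.057], [0.057, 0.002, -0.998]] [  42.94139187  572.79150521 1633.00006193]
scene [[399.95039766367734, 0.0, 323.9375215910223], [0.0, 399.95039766367734, 205.7788751258582], [0.0, 0.0, 1.0]] [[-0.583, -0.812, -0.012], [-0.396, 0.297, -0.869], [0.71, -0.502, -0.495]] [356.51638094 224.41460109 764.76677156]
```

View pics/top0.png

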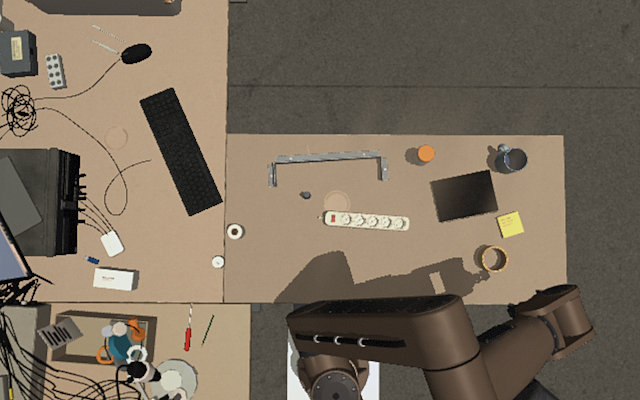

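The top view shows the bay's back wall from about (275,158) to (385,153) with its mouth toward the robot. The post is at (306,195), and the strip runs from (325,217) to (408,224) with its gland at the left. The jar is at (426,154), the film at (235,231) and the cup at (218,262).

```bash
cat > h.py <<'E'
import numpy as np,cv2
def ray(c,px,z):
    K,R,t=c["camera_matrix"],c["R"],c["t"]
    px=np.atleast_2d(px).astype(float);d=np.c_[(px[:,0]-K[0,2])/K[0,0],(px[:,1]-K[1,2])/K[1,1],np.ones(len(px))]@R
    o=-R.T@t;return o+d*((z-o[2])/d[:,2])[:,None]
def cloud(c):
    K,R,t=c["camera_matrix"],c["R"],c["t"];Z=c["range_z"].astype(float)
    v,u=np.mgrid[:400,:640]
    P=np.stack([(u-K[0,2])/K[0,0]*Z,(v-K[1,2])/K[1,1]*Z,Z],-1)
    return (P-t)@R
def rect(c,m,z):
    ys,xs=np.nonzero(m);return cv2.minAreaRect(ray(c,np.c_[xs,ys],z)[:,:2].astype(np.float32))
E
python3 - <<'E'
from h import *
c=np.load("top0.npz");W=cloud(c);z=W[...,2]
roi=np.zeros((400,640),bool);roi[138:275,205:440]=1
print("desk z",np.median(z[240:250,300:330]))
n,l,st,ce=cv2.connectedComponentsWithStats((roi&(z>14)&(z<130)).astype(np.uint8))
for i in range(1,n):
    if st[i,4]>4:
        m=l==i;h=np.percentile(z[m],80);print(st[i],np.round(h),[np.round(a,2).tolist() if not np.isscalar(a) else a for a in rect(c,m,h)])
b=cv2.resize(c["color"][140:240,260:420,::-1],None,fx=5,fy=5,interpolation=cv2.INTER_CUBIC);cv2.imwrite("pics/crop.png",b)
E
```

```text
desk z -0.661535457177294
[412 145  22  20 333] 100.0 [[732.61, -295.87], [56.69, 76.55], 45.20964431762695]
[273 155 110  31 324] 41.0 [[686.31, 21.12], [84.77, 377.24], 3.633251667022705]
[205 163  17  46 392] 23.0 [[631.42, 421.48], [158.16, 55.95], 1.1919037103652954]
[431 182   4   3   6] 19.0 [[643.74, -348.9], [6.65, 11.14], 18.814790725708008]
[433 186   3   4   6] 18.0 [[629.41, -353.21], [2.47, 12.52], 45.10177230834961]
[434 188   6  17  38] 18.0 [[599.63, -361.79], [17.52, 56.23], 89.55780792236328]
[303 191   7   7  37] 56.0 [[600.62, 94.52], [20.61, 20.57], 0.3829362988471985]
[437 206   3   4   5] 20.0 [[558.43, -364.71], [12.43, 4.72], 26.25432586669922]
[ 319  210   90   21 1236] 43.0 [[512.51, -103.89], [307.94, 51.82], 85.84352111816406]
[227 224  18  15 197] 73.0 [[472.53, 330.97], [47.18, 57.45], 0.38830408453941345]
[212 255  13  13 121] 26.0 [[367.21, 400.33], [40.67, 40.17], 72.11592102050781]
```

View pics/crop.png

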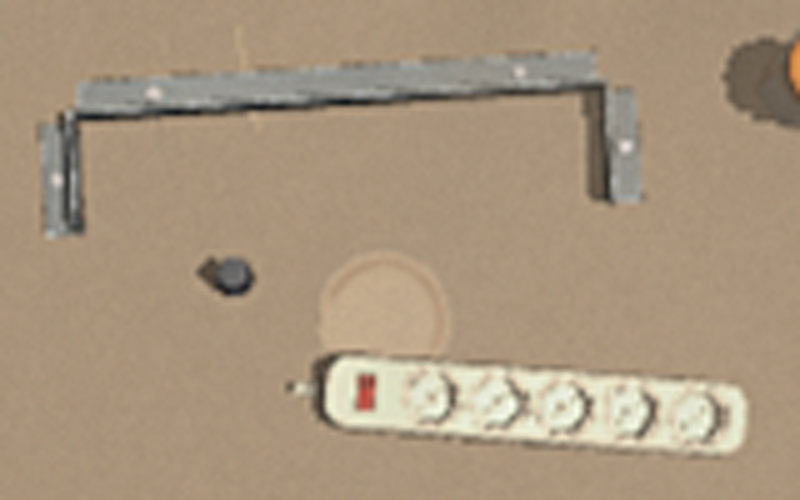

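The crop agrees with the depth segmentation. In world coordinates the bay origin is about (644,18) with a yaw of 3.6°, and the post is at (601,95). The strip's gland end is at about (522,31), turned 8° gland-in.

I'll align the tool to the bay axes (tool x = bay x, tool y = −bay y) and go to the strip's front face near the gland.

Emit:
arm_command(increments="0 0 0.5 1; 0 0 0.5 1; 0 0 0.5 1; 0 0 0.5 1; 0 0 0.5 0.46; 0.3 -0.9 0 0; 0.3 -0.9 0 0; 0.3 -0.9 0 0", claw=0)

```text
t: 0.77
position: [295.1, -478.3, 163.4]
orientation: [[0.998, 0.063, -0.001], [0.063, -0.998, 0.001], [-0.0, -0.001, -1.0]]
contact_force: [0.7, -0.4, 0.5]
finger_gap: -0.3
gripper_force: 0.0
```

Emit:
arm_command(increments="0.4 -0.95 0 0; 0.4 -0.95 0 0; 0.4 -0.95 0 0; 0.4 -0.95 0 0; 0.4 -0.95 0 0; 0.4 -0.95 0 0; 0.4 -0.95 0 0; 0.4 -0.95 0 0")

```text
t: 1.43
position: [376.7, -244.4, 164.2]
orientation: [[0.998, 0.063, -0.0], [0.063, -0.998, 0.0], [-0.0, -0.0, -1.0]]
contact_force: [1.1, 0.5, 0.4]
finger_gap: 0.1
gripper_force: 0.0
```

Emit:
arm_command(increments="0.4 -0.95 0 0; 0.4 -0.95 0 0; 0.4 -0.95 0 0; 0.4 -0.95 0 0; 0.4 -0.95 0 0; 0.4 -0.95 0 0; 0 0 0 0; 0 0 0 0")

```text
t: 2.1
position: [437.7, -69.4, 164.2]
orientation: [[0.998, 0.067, -0.0], [0.067, -0.998, -0.0], [-0.0, 0.0, -1.0]]
contact_force: [0.4, -0.4, -0.4]
finger_gap: 0.1
gripper_force: 0.0
```

Emit:
arm_command(increments="0.1 -0.85 0.3 0; 0.1 -0.85 0.5 0; 0.1 -0.8 0.8 0; 0 0 0.9 0; 0 0 0.9 0; 0 0 0.9 0; 0 0 0.5 0; 0 0 0 0")

```text
t: 2.77
position: [440.6, 4.0, 17.8]
orientation: [[0.998, 0.062, -0.005], [0.062, -0.998, 0.001], [-0.005, -0.001, -1.0]]
contact_force: [0.0, 0.5, 0.3]
finger_gap: 0.5
gripper_force: 0.0
```

Run:
```python
from bench import bot
import cv2,numpy as np
print(bot.sense()["position"])
c=bot.capture("top");b=cv2.resize(c["color"][140:265,240:440,::-1],None,fx=4,fy=4);cv2.imwrite("pics/a1.png",b)
```

```text
[440.61919257   3.9614553   17.81047886]
```

View pics/a1.png

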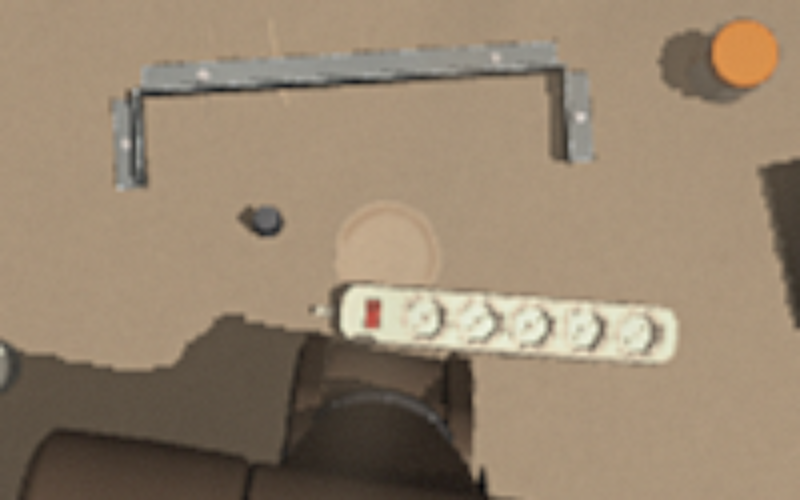

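The arm is just in front of the strip's left part, near pixel (380,350) in the crop, and the strip hasn't moved. Now I'll push the gland end inward.

Emit:
arm_command(increments="0.5 0 0 0; 0.5 0 0 0; 0.25 0 0 0; 0.25 0 0 0; 0.25 0 0 0; 0.25 0 0 0; 0.25 0 0 0; 0.25 0 0 0")

```text
t: 3.48
position: [517.1, 9.6, 20.4]
orientation: [[0.998, 0.064, -0.0], [0.064, -0.998, -0.0], [-0.0, 0.0, -1.0]]
contact_force: [-1.7, -0.8, 1.5]
finger_gap: 0.1
gripper_force: 0.8
```

Emit:
arm_command(increments="0.25 0 0 0; 0.25 0 0 0; 0.25 0 0 0; 0.15 0 0 0; 0 0 0 0; 0 0 0 0")

```text
t: 3.98
position: [543.7, 11.4, 20.2]
orientation: [[0.998, 0.064, 0.0], [0.064, -0.998, -0.0], [0.0, 0.0, -1.0]]
contact_force: [-0.6, -0.4, 0.1]
finger_gap: 0.1
gripper_force: 0.0
```

```bash
cat > m.py <<'E'
from bench import bot
from h import *
O=np.array([644.4,18.5]);a=np.radians(3.63);B=np.array([[np.cos(a),np.sin(a)],[-np.sin(a),np.cos(a)]])
def look(n=None):
    c=bot.capture("top");s=bot.sense()
    hsv=cv2.cvtColor(c["color"],cv2.COLOR_RGB2HSV)
    z=cloud(c)[...,2]
    roi=np.zeros((400,640),np.uint8);roi[145:275,250:440]=1
    m=((hsv[...,2]>150)&(z>28)&(z<60)&(hsv[...,1]>15)&(hsv[...,1]<90)).astype(np.uint8)*roi
    k,l,st,ce=cv2.connectedComponentsWithStats(m);i=1+np.argmax(st[1:,4])
    (cx,cy),sz,an=rect(c,l==i,43)
    if sz[0]<sz[1]: an+=90; sz=sz[::-1]
    th=np.radians(an);d=np.array([np.cos(th),np.sin(th)]);d*=np.sign(d[1]) or 1
    d=B@d;ctr=B@(np.array([cx,cy])-O)
    print("size",np.round(sz),"ctr",ctr.round(1),"theta",np.degrees(np.arctan2(d[0],d[1])).round(1))
    print("gland",(ctr+147.5*d).round(1),"plain",(ctr-147.5*d).round(1),"tcp bay",(B@(s["position"][:2]-O)).round(1),s["position"].round(1),"F",s["contact_force"].round(1),"t",s["t"])
    if n: cv2.imwrite(f"pics/{n}.png",cv2.resize(c["color"][140:265,240:440,::-1],None,fx=4,fy=4))
if __name__=="__main__":
    import sys;look(*sys.argv[1:])
E
python3 m.py a2
```

```text
size [189.  49.] ctr [-134.8 -165.9] theta 26.5
gland [-68.9 -33.9] plain [-200.7 -297.8] tcp bay [-101.2   -0.8] [543.5  11.3  20.2] F [-0.3  0.1  0.3] t 4.0333
```

View pics/a2.png

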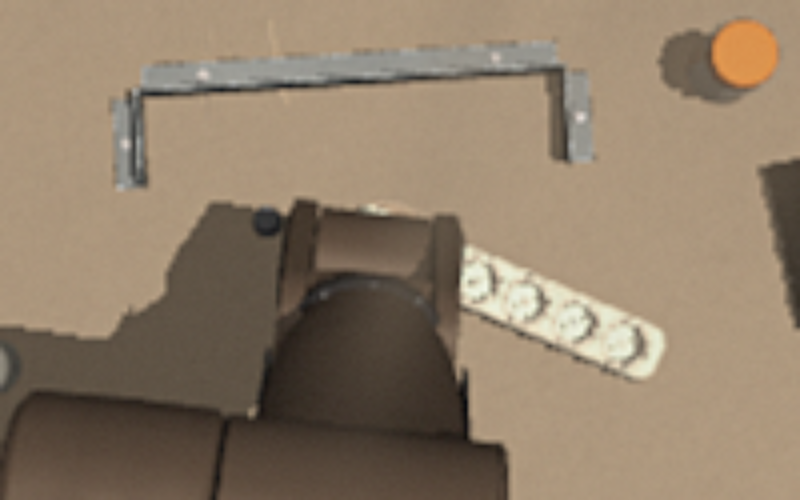

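The strip is now at about 26°, with the gland end near bay (−45,13). The arm hides its left part. Next I'll back off, turn the tool square to the strip, and push it broadside about 32 mm at its middle.

Emit:
arm_command(increments="-0.4 0 0 0; -0.4 0 0 0; 0 0.2 0 1; 0 0.2 0 1; 0 0.2 0 1; 0 0.2 0 1; 0 0.2 0 1; 0 0.2 0 0.3", claw=0.6)

```text
t: 4.7
position: [513.9, -25.7, 20.4]
orientation: [[0.92, -0.392, 0.0], [-0.392, -0.92, -0.0], [0.0, 0.0, -1.0]]
contact_force: [0.2, 0.1, 0.5]
finger_gap: 51.5
gripper_force: 0.0
```

Emit:
arm_command(increments="0 0.6 0 0; 0 0.6 0.1 0; 0 0.6 0.1 0; 0 0.4 0 0; 0 0 0 0; 0 0 0 0")

```text
t: 5.2
position: [488.5, -86.6, 14.5]
orientation: [[0.921, -0.389, 0.0], [-0.389, -0.921, -0.0], [0.0, 0.0, -1.0]]
contact_force: [-0.5, -0.1, -0.4]
finger_gap: 51.1
gripper_force: 0.0
```

```bash
python3 m.py
```

```text
size [287.  48.] ctr [-112.2 -122.2] theta 26.6
gland [-46.2   9.7] plain [-178.3 -254. ] tcp bay [-162.   -94.5] [488.7 -86.1  14.5] F [ 0.8 -0.6  0.1] t 5.25
```

Emit:
arm_command(increments="0.3 0 0 0; 0.3 0 0 0; 0.22 0 0 0; 0.22 0 0 0; 0.22 0 0 0; 0.22 0 0 0; 0.22 0 0 0; 0.05 0 0 0")

```text
t: 5.92
position: [538.0, -106.8, 14.3]
orientation: [[0.922, -0.388, 0.0], [-0.388, -0.922, -0.0], [0.0, 0.0, -1.0]]
contact_force: [-4.1, 1.9, 3.3]
finger_gap: 51.0
gripper_force: 2.4
```

Emit:
arm_command(increments="0 0 0 0; -0.6 0 0 0; -0.9 0 0 0; 0 0 -0.8 0; 0 0 -0.8 0; 0 0.3 -0.8 0; 0 1 0 0; 0 1 0 0")

```text
t: 6.58
position: [469.3, -153.1, 87.8]
orientation: [[0.923, -0.386, 0.004], [-0.386, -0.923, -0.002], [0.004, 0.0, -1.0]]
contact_force: [1.4, 1.2, -0.7]
finger_gap: 51.3
gripper_force: 0.0
```

```bash
python3 m.py a3
```

```text
size [287.  50.] ctr [ -79.2 -139. ] theta 26.3
gland [-13.8  -6.8] plain [-144.6 -271.2] tcp bay [-187.5 -163.8] [ 467.6 -156.8   87.1] F [ 1.  -3.9 -0.5] t 6.6333
```

Emit:
arm_command(increments="0 0.9 0 0; 0 0.9 0 0; 0 0.9 0 0; 0 0.9 0 0; 0.3 0.3 0 0; 0 0 0 0", claw=0.25)

```text
t: 7.13
position: [432.2, -266.5, 86.4]
orientation: [[0.92, -0.391, 0.002], [-0.391, -0.92, -0.002], [0.002, 0.001, -1.0]]
contact_force: [-0.8, 0.8, -0.3]
finger_gap: 21.1
gripper_force: 0.0
```

```bash
python3 -c "
from bench import bot
print(bot.sense()['joint_pos'])";python3 m.py
```

```text
[-6.82613905e-01  5.49297956e-01  1.99225046e+00 -1.45026681e-04
  5.97691036e-01  1.28996012e+00]
size [287.  50.] ctr [ -79.3 -138.9] theta 26.4
gland [-13.7  -6.8] plain [-144.9 -271.1] tcp bay [-230.  -269.4] [ 431.9 -264.9   86.3] F [ 0.1 -0.1 -0.3] t 7.1833
```

Emit:
arm_command(increments="0 0 0 -1; 0 0 0 -1; 0 0 0 -1; 0 0 0 -1; 0 0 0 -1; 0 0 0 -1; 0 0 0 -1; 0 0 0 -1")

```text
t: 7.85
position: [431.9, -262.6, 86.2]
orientation: [[0.954, 0.3, -0.0], [0.3, -0.954, 0.0], [-0.0, -0.0, -1.0]]
contact_force: [-0.5, 0.2, 0.1]
finger_gap: 21.5
gripper_force: 0.0
```

Emit:
arm_command(increments="0 0 0 -1; 0 0 0 -1; 0 0 0 -1; 0 0 0 -1; 0 0 0 -1; 0 0 0 -1; 0 0 0 -1; 0 0 0 -1")

```text
t: 8.52
position: [431.9, -262.6, 86.2]
orientation: [[0.538, 0.843, -0.0], [0.843, -0.538, 0.0], [0.0, -0.0, -1.0]]
contact_force: [-1.0, -0.5, -0.1]
finger_gap: 21.4
gripper_force: 0.0
```

Emit:
arm_command(increments="0 0 0 -1; 0 0 0 -1; -0.1 0.8 0 0; -0.1 0.8 0 0; 0 0.8 0 0; 0 0 0.7 0; 0 0 0.7 0; 0 0 0.2 0")

```text
t: 9.18
position: [495.3, -295.4, 35.8]
orientation: [[0.387, 0.922, -0.003], [0.922, -0.387, 0.002], [0.001, -0.003, -1.0]]
contact_force: [-0.7, 0.3, -1.1]
finger_gap: 20.9
gripper_force: 0.0
```

Emit:
arm_command(increments="0 0 0.6 0; 0 0 0 0; 0 0 0 0")

```text
t: 9.43
position: [495.5, -296.6, 20.3]
orientation: [[0.388, 0.922, -0.001], [0.922, -0.388, 0.001], [0.0, -0.001, -1.0]]
contact_force: [-0.2, -0.3, 0.8]
finger_gap: 21.2
gripper_force: 0.0
```

```bash
python3 m.py a4
```

```text
size [199.  50.] ctr [-59.9 -99.6] theta 26.3
gland [ 5.5 32.6] plain [-125.2 -231.9] tcp bay [-168.3 -305.5] [ 495.8 -297.    20.9] F [-0.5 -0.8 -0.4] t 9.4833
```

View pics/a4.png

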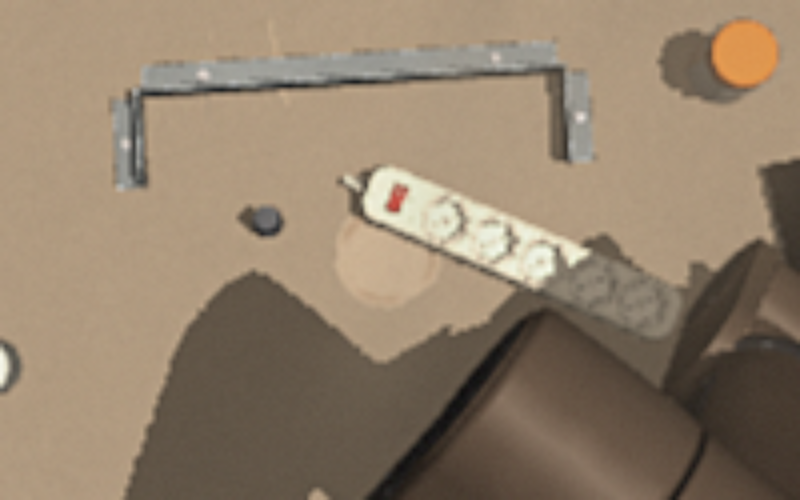

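The strip is unmoved at 26°, with the gland tip near (345,180). The post at (265,220) lies well to the left of its axis line. The gripper is lined up behind the plain end, so I'll push it along its axis.

Emit:
arm_command(increments="0.3 0.19 0.1 0; 0.5 0 0 0; 0.25 0 0 0; 0.25 0 0 0; 0.3 0 0 0; 0.3 0 0 0; 0.3 0 0 0; 0.3 0 0 0")

```text
t: 10.15
position: [530.5, -230.6, 18.1]
orientation: [[0.388, 0.921, 0.001], [0.921, -0.388, -0.001], [-0.001, 0.002, -1.0]]
contact_force: [-1.3, -4.9, 4.3]
finger_gap: 21.6
gripper_force: 2.7
```

Emit:
arm_command(increments="0.3 0 0 0; 0.3 0 0 0; 0.3 0 0 0; 0.3 0 0 0; 0 0 0 0; 0 0 0 0")

```text
t: 10.65
position: [544.0, -196.9, 17.5]
orientation: [[0.388, 0.922, 0.0], [0.922, -0.388, 0.0], [0.0, 0.0, -1.0]]
contact_force: [-0.2, 0.7, 0.1]
finger_gap: 21.0
gripper_force: 0.0
```

```bash
sed -i 's/>150)&(z>28)/>60)\&(z>33)/;s/hsv\[...,1\]>15/hsv[...,1]>8/' m.py; python3 m.py a5
```

```text
size [259.  50.] ctr [-35.7 -51.2] theta 26.5
gland [30.2 80.8] plain [-101.5 -183.2] tcp bay [-114. -209.] [ 543.8 -197.3   17.4] F [ 0.3  0.5 -1. ] t 10.7
```

View pics/a5.png

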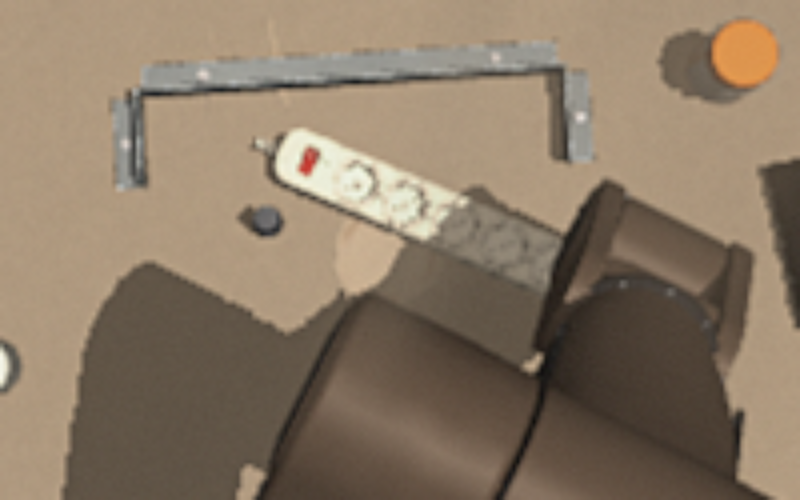

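The strip slid straight, with the gland end near bay (23,66) and about 18 mm of clearance from the post. About 55 mm remains.

Emit:
arm_command(increments="0.25 0 0 0; 0.25 0 0 0; 0.25 0 0 0; 0.25 0 0 0; 0.25 0 0 0; 0.25 0 0 0; 0.25 0 0 0; 0.1 0 0 0")

```text
t: 11.37
position: [565.8, -145.1, 17.3]
orientation: [[0.388, 0.922, 0.0], [0.922, -0.388, -0.0], [-0.0, 0.0, -1.0]]
contact_force: [-1.8, -2.8, 0.8]
finger_gap: 21.3
gripper_force: 1.5
```

Emit:
arm_command(increments="0 0 0 0; -0.5 0 0 0; -0.8 0 0 0; 0 -0.8 0 0; 0 -0.9 0 0; 0 -0.9 0 0; 0 0 0 0; 0 0 0 0")

```text
t: 12.03
position: [477.8, -151.7, 17.4]
orientation: [[0.389, 0.921, -0.001], [0.921, -0.389, 0.0], [0.0, -0.001, -1.0]]
contact_force: [0.9, -0.5, -0.7]
finger_gap: 21.3
gripper_force: 0.0
```

```bash
python3 m.py a6
```

```text
size [288.  50.] ctr [-18.2 -14.7] theta 26.4
gland [ 47.4 117.4] plain [ -83.8 -146.8] tcp bay [-176.  -159.9] [ 478.9 -152.2   17.5] F [0.4 0.  0.7] t 12.0833
```

View pics/a6.png

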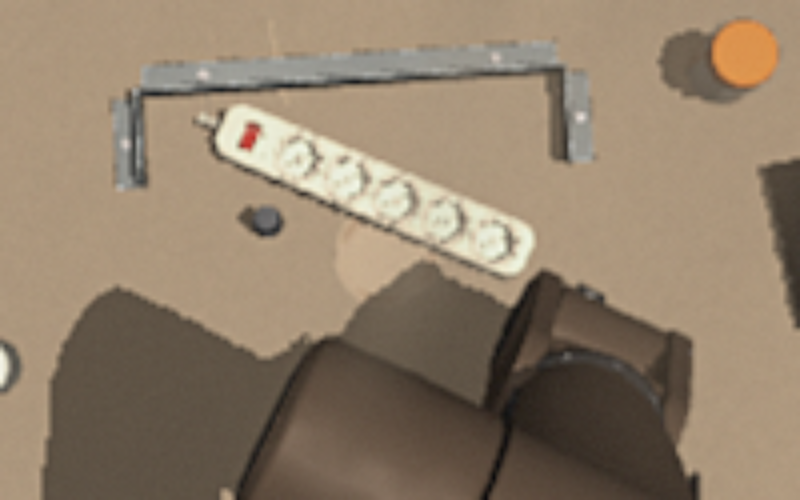

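The gland end is now behind the post at bay (47,117) and the plain end is still outside at (−84,−147). The waypoint is met. Next I'll square the tool to the bay and swing the plain end in with two open fingers.

Emit:
arm_command(increments="0 0 0 1; 0 0 0 1; 0 0 0 1; 0 0 0 1; 0 0 0 1; 0 0 0 1; 0 0 0 1; 0 0 0 1", claw=0.6)

```text
t: 12.75
position: [479.6, -152.5, 17.2]
orientation: [[0.892, 0.452, 0.001], [0.452, -0.892, -0.001], [0.001, 0.001, -1.0]]
contact_force: [-0.1, 0.9, -0.7]
finger_gap: 51.2
gripper_force: 0.0
```

Emit:
arm_command(increments="0 0 0 1; 0 0 0 1; 0 0 0 1; 0 0 0 1; 0 0 0 0.7; 0 -0.9 0 0; 0 -0.9 0 0; 0 -0.9 0 0")

```text
t: 13.42
position: [474.3, -70.8, 17.2]
orientation: [[0.998, 0.062, 0.001], [0.062, -0.998, -0.0], [0.001, 0.0, -1.0]]
contact_force: [0.2, 0.1, -0.2]
finger_gap: 51.2
gripper_force: 0.0
```

Emit:
arm_command(increments="0 -0.9 0.05 0; 0.4 0 0 0; 0.6 0 0 0; 0.6 0 0 0; 0 0 0 0; 0 0 0 0")

```text
t: 13.92
position: [520.5, -41.1, 15.6]
orientation: [[0.998, 0.064, 0.001], [0.064, -0.998, -0.0], [0.001, 0.0, -1.0]]
contact_force: [-0.3, 0.3, -1.0]
finger_gap: 51.1
gripper_force: 0.0
```

```bash
python3 m.py
```

```text
size [288.  49.] ctr [-17.6 -14.8] theta 26.4
gland [ 48.  117.3] plain [ -83.3 -146.9] tcp bay [-128.4  -51.6] [519.5 -41.1  15.6] F [-0.1  0.5 -1. ] t 13.9667
```

Emit:
arm_command(increments="0.5 0 0 0; 0.4 0 0 0; 0.25 0 0 0; 0.25 0 0 0; 0.25 0 0 0; 0.25 0 0 0; 0.25 0 0 0; 0.25 0 0 0")

```text
t: 14.63
position: [591.7, -36.6, 15.7]
orientation: [[0.998, 0.063, -0.0], [0.063, -0.998, -0.0], [-0.0, 0.0, -1.0]]
contact_force: [-1.4, -0.9, 0.0]
finger_gap: 51.5
gripper_force: 0.6
```

Emit:
arm_command(increments="0.25 0 0 0; 0.25 0 0 0; 0 0 0 0; 0 0 0 0")

```text
t: 14.97
position: [606.6, -35.5, 15.7]
orientation: [[0.998, 0.064, 0.001], [0.064, -0.998, -0.0], [0.001, 0.0, -1.0]]
contact_force: [-0.2, 0.2, -0.5]
finger_gap: 51.2
gripper_force: 0.0
```

```bash
python3 m.py a7
```

```text
size [137.  49.] ctr [36.6 66.5] theta 12.8
gland [ 69.2 210.4] plain [  4.  -77.3] tcp bay [-41.5 -51.5] [606.3 -35.5  15.7] F [-0.1  0.2 -0.4] t 15.0167
```

View pics/a7.png

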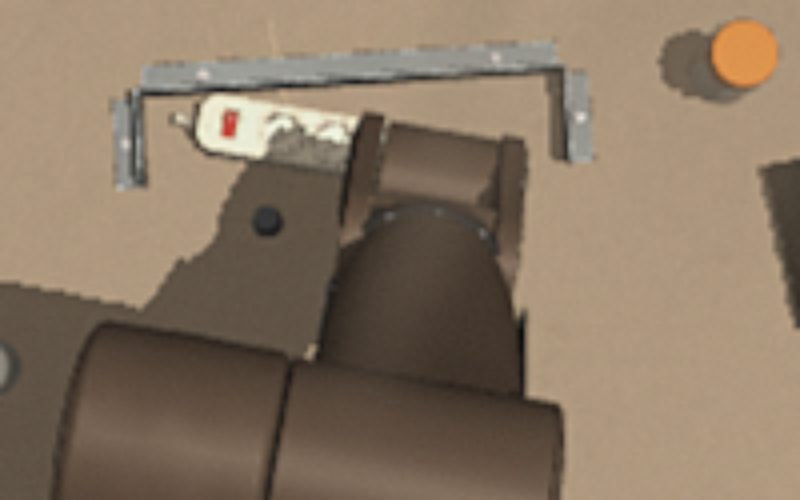

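The gland end is at about (53,137), almost touching the back wall, and θ is down to 13° with clearance to both side walls. I'll keep pushing, slowing near the end.

Emit:
arm_command(increments="0.25 0 0 0; 0.25 0 0 0; 0.25 0 0 0; 0.25 0 0 0; 0.25 0 0 0; 0.1 0 0 0; 0 0 0 0; 0 0 0 0")

```text
t: 15.68
position: [646.8, -32.9, 15.7]
orientation: [[0.998, 0.064, 0.0], [0.064, -0.998, -0.0], [0.0, 0.0, -1.0]]
contact_force: [-0.3, -0.8, -0.2]
finger_gap: 51.2
gripper_force: 0.0
```

```bash
python3 m.py a8
```

```text
size [132.  49.] ctr [48.9 74.3] theta 3.3
gland [ 57.3 221.5] plain [ 40.5 -73. ] tcp bay [ -1.1 -51.5] [646.6 -33.   15.7] F [ 0.2 -0.1  0.2] t 15.7333
```

View pics/a8.png

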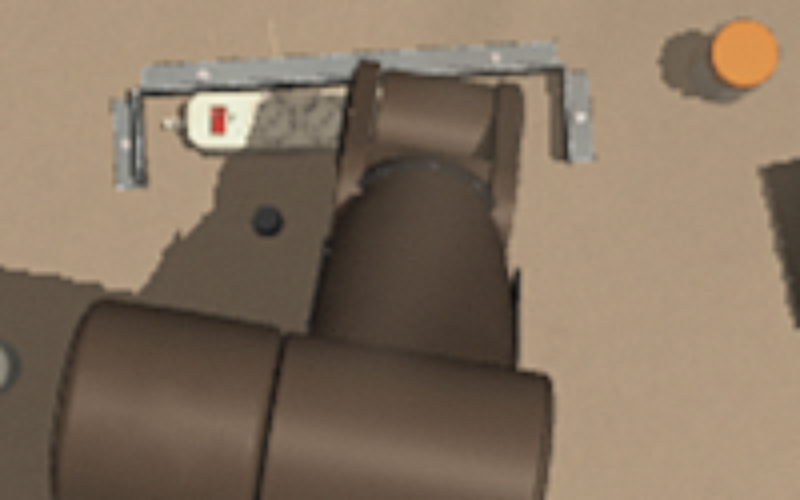

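Only 3° remains, and the gland end is near the wall. I'll finish with small steps while watching the force.

Emit:
arm_command(increments="0.06 0 0 0; 0.06 0 0 0; 0.06 0 0 0; 0.06 0 0 0; 0.05 0 0 0; 0.05 0 0 0; 0.03 0 0 0; 0 0 0 0")

```text
t: 16.4
position: [658.0, -32.3, 15.8]
orientation: [[0.998, 0.064, 0.0], [0.064, -0.998, -0.0], [0.0, 0.0, -1.0]]
contact_force: [-0.5, 0.1, -0.3]
finger_gap: 51.1
gripper_force: 0.2
```

Emit:
arm_command(increments="0.03 0 0 0; 0.03 0 0 0; 0.03 0 0 0; 0 0 0 0")

```text
t: 16.73
position: [659.6, -32.1, 15.7]
orientation: [[0.998, 0.064, -0.002], [0.064, -0.998, 0.0], [-0.002, -0.0, -1.0]]
contact_force: [-7.0, -1.0, 2.9]
finger_gap: 51.5
gripper_force: 3.4
```

Emit:
arm_command(increments="-0.3 0 0 0; -0.9 0 0 0; -1 0 0 0; -1 0.6 0 0; -1 0.6 0 0; -0.8 0.6 0 0; 0 0 0 0; 0 0 0 0")

```text
t: 17.4
position: [513.7, -96.5, 16.2]
orientation: [[0.998, 0.061, 0.001], [0.061, -0.998, -0.0], [0.001, 0.0, -1.0]]
contact_force: [1.1, 0.4, -0.4]
finger_gap: 51.3
gripper_force: 0.0
```

```bash
python3 m.py a9
python3 - <<'E'
from m import *
c=bot.capture("top");W=cloud(c);z=W[...,2]
P=(W[...,:2]-O)@B.T
# back wall top vs strip inner edge, front edge of strip
for y in range(-160,170,40):
    s=(abs(P[...,1]-y)<8)&(z>30)&(z<52)&(P[...,0]>5)&(P[...,0]<95)
    g=c["color"][s].astype(int);x=P[...,0][s];w=(g[:,0]-g[:,2]>12)
    print(y,"strip",x[w].min().round(1) if w.any() else None,x[w].max().round(1) if w.any() else None,"wall",x[~w].max().round(1) if (~w).any() else None)
E
```

```text
size [291.  57.] ctr [54.9 -1.2] theta -0.1
gland [ 54.6 146.3] plain [  55.3 -148.7] tcp bay [-136.8 -106. ] [514.6 -96.   16.1] F [-0.1 -0.2  1. ] t 17.45
-160 strip None None wall 82.3
-120 strip 28.7 77.0 wall 85.4
-80 strip 28.7 76.7 wall 84.0
-40 strip 28.8 75.1 wall 82.3
0 strip 28.5 76.8 wall 84.8
40 strip 28.7 76.3 wall 82.7
80 strip 28.6 76.3 wall 81.8
120 strip 27.6 76.8 wall 83.7
160 strip None None wall 82.5
```

View pics/a9.png

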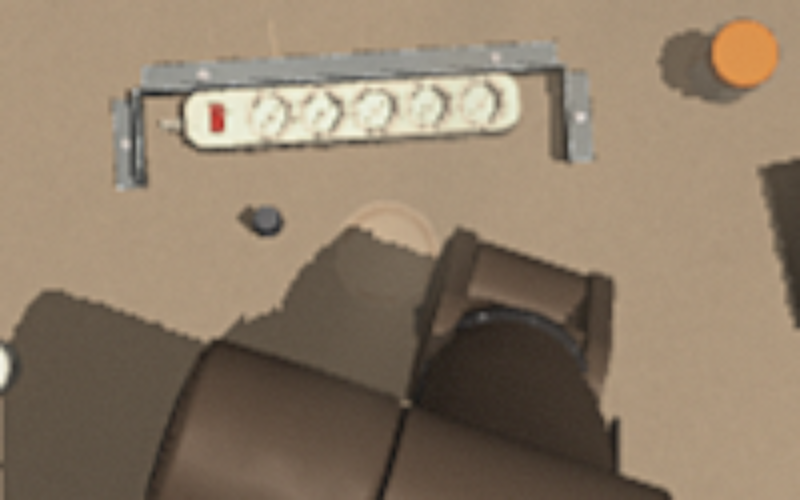

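The strip lies flat and parallel, flush along the back wall and clear of both side walls. The jar, film roll and cup were never approached. Handing in.

```bash
python3 -c "
from bench import bot
print(bot.close_job())"
```

```text
the job is handed in; nothing more can be done
None
```

The strip is parked flush against the bay's back wall, left end first behind the post and then the right end swung in, and the job was handed in at about 17.5 s; the hand-in returned no verdict.

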